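# Set the glass strip cutter with the wide gauge

## Robot

A 7-joint arm with a two-finger parallel gripper is mounted at the origin on the work surface. World frame = base frame: x ahead of the robot, y to its left, z up, the work surface at z = 0. Lengths are in m, angles in rad, forces in N, time in s.
With the tool pointing down it reaches from about 0.425 to 0.875 m from the base axis. Payload 4.7 kg.
Tool frame: the origin (TCP) lies midway between the tips of the shut fingers; the grasp point (between the pads) lies 19 mm behind it; z points along the fingers, y is the line along which they close (so a half turn about z gives the same grasp; the last joint's range is limited). The gripper opens to 87 mm and grips with 3 to 60 N. Pads are 19 mm wide; open, the fingers measure 117 mm over their backs; the gripper's body (75 mm by 190 mm) begins 51 mm behind the grasp point.
Start: joints at [1.212, 0.321, -0.07, 1.45, 0.023, 1.371, -0.057], TCP at [0.237, -0.605, 0.223] pointing down, gripper open.
Joint ranges: [-2.86, 2.86], [-0.3, 2.09], [-1.38, 1.24], [0.06, 2.45], [-1.56, 4.7], [0.09, 2.05], [-2.69, 2.69]. Speed limits (rad/s): [2.57, 2.57, 3.14, 3.14, 3.14, 3.14, 3.14].

## Interface

Orientations are given as a rotation vector (axis times angle).
In Python, from bench import ctrl gives the robot as it stands. The module is installed in compiled form; this text tells all that it offers.
- The arm moves only by the tool carry_out, never from a script. Its argument "steps" is a list of rows, each a list of 7 numbers: the turn, a rotation vector about the world's x, y, z in degrees, then the shift along the world's x, y, z in cm, then the opening, from 0 (shut) to 1 (fully open). A call has 1 to 12 rows; each row is the pose to reach, as a shift and turn from the pose commanded when the call began; what a row does not reach only later rows make up. A row lasts 1/10 s, in which the tool goes at most 50 mm and 8.59 degrees, less where a joint would pass 70% of its speed; a pose out of reach is approached as far as the arm can. A call with a gripper value outside its range is refused whole. The fingers move at their own pace and stop on an object; "squeeze" is the grip in N (left out, the last holds). Time passes only in rows, so rows that repeat a pose let the fingers close. It gives the time, the measured TCP pose, the force, the opening and the grip force at its end, in the units of the state.
- ctrl.get_state(): the state, without advancing time (a new reading comes with each control period).
- ctrl.get_image(name): name is "side" or "top"; returns a dict with "pixels" (480x640x3 uint8, red, green, blue), "camera_matrix" (3x3 intrinsics, pixels), "k1" (the pictures are not rectified: a ray, as slopes to the right and down, at radius r is drawn at 1 + k1 r^2 times it, then the intrinsics apply), "cam_to_world" (4x4, takes a point from camera to world coordinates). Camera axes: x right, y down, z forward; pixel columns grow to the right and rows downward; lengths in m; the calibration is good to about 2 mm. A picture is of the moment at which its call begins. There is no depth.
- ctrl.close_job(): hands the job in; it is judged then, once.
The state is a dict: "time": time; "joint_positions": joint angles; "qd": joint speeds; "joint_torque": joint torques, N m; "position": TCP position; "tool_rot": TCP orientation; "ft_force": force on the tool from outside, world axes, zero at the start; "torque": the same for the moment, N m; "grip_width": opening from 0.0 (shut) to 1.0 (fully open); "grip_force": force on a finger pad.
Only numpy, scipy, OpenCV 4.12 (cv2) and the standard library are available. Lean on these libraries where they do the work, as an engineer would, in place of code of your own. Each camera call takes 0.05 s, during which the arm holds its last target. There are 200 camera calls.

## Task

Set up the strip cutter: first lift the leftover glass block out of its lane and put it in the offcut tray. Then slide the widest of the three gauges, tip first and flat on the bed, under the bridge until its scribed line is level with the bridge's near face, leave it there, and push the sliding fence snug against the blade. Leave the other gauges and the things on the bench where they are.

Things in the scene. Friction and masses are not known exactly. Their poses are not given: they have to be found in the camera images.
- cutter: Strip cutter, fixed: grey bed plate 12 mm thick, local x -150 to 70, y -105 to 85 mm. Origin on the bench (underside of the bed), below the bridge's near face; x along the lane pointing into the bridge, z up. Fixed fence: aluminium bar 7 mm high, lane-side face at y = 20 mm (x -120 to 50). The sliding fence is on the lane's -y side.
- mouth (a point): Point on the bed's top (12 mm above the bench) below the bridge's near face, cutter x = 0, y = 0. The aluminium bridge crosses the lane at cutter x 0 to 30 mm; underside 8 mm above the bed, top 32 mm; a cutter head with brass knob on it reaches 64 mm above the bed; legs at y -105 to -91 and 53 to 67 mm.
- fence (a joint): Travel of the sliding fence towards the fixed fence (cutter +y), 0 to 0.020 m; stiff (about 3 N), stays where left. Its bar is 7 mm high (x -100 to 40 mm), its lane-side face at cutter y = -26 mm + travel, so the lane is 46 mm - travel wide.
- post (a point): Centre of the top of the dark steel post on the sliding fence: upright, diameter 14 mm, its top 44 mm above the bed, rising 37 mm from the 7 mm high fence plate; 30 mm in front of the bridge's near face. Moves with the fence.
- gauge_wide: The widest gauge: flat steel blade 125 long x 28 wide x 5 mm thick, with an upright dark wood grip 28 (along x) x 14 (along y) mm standing on it up to 57 mm above the underside. Origin on the underside, below the centre of the grip; x points along the blade to the tip, which lies 110 mm ahead; the blade's rear end is 15 mm behind. Mass about 0.12 kg.
- gauge_wide_mark (a point): Middle of the black line scribed across the top of the wide gauge's blade: 70 mm ahead of the grip's centre, 40 mm behind the tip, 5 mm above the underside.
- gauge_middle: Same gauge with a 21 mm wide blade (not the one to use; to be left alone). Origin and axes alike.
- gauge_narrow: Same gauge with a 14 mm wide blade (not the one to use; to be left alone). Origin and axes alike.
- mat: Thin black rubber mat 260 x 145 mm, 3 mm thick, fixed to the bench; the three gauges lie on it side by side. Origin under its centre.
- offcut: Leftover block of thick amber glass, 45 (x) x 24 (y) x 24 mm high, lying in the cutter's lane on the bed. Origin: centre of its underside.
- tray: Offcut tray, blue open box 140 (x) x 110 (y) x 40 mm high, walls and floor 4 to 5 mm, fixed. Origin: centre of its underside.
- flux: Bystander: white bottle, diameter 44, 120 mm high. Origin under it.
- jar: Bystander: jar, diameter 60, 70 mm high. Origin under it.
- marker: Bystander: black marker pen, 137 mm long, 13 mm thick, lying along its x.
- pliers: Bystander: pliers with orange handles, about 135 x 70 mm, 14 mm high, lying along x.
- scorer: Bystander: brass pencil-shaped glass scorer, 138 mm long, 12 mm thick, lying along x.
- foil: Bystander: roll of copper foil, a ring of diameter 54, 12 mm high, lying flat.
- cup: Bystander: white ceramic cup, diameter 70, 85 mm high.
Not all that is in view belongs to the job. Several things have the shape of the offcut; the one meant has the colours described above.

How it is judged:
By the outcome, as a careful person would: the job done as asked, in the order asked, and still so for the second after the job is handed in, with the robot touching nothing.
It also fails if it takes over 61 s, if anything falls off the work surface, if the arm or the gripper's body presses on something with over 40 N, if the wrist force passes 120 N, or if a joint passes its speed limit or range.

## Working session

There is one attempt and no reset: what is moved stays moved. The work goes in short steps, Python scripts to look and compute and a tool call to move; the robot and the scene stay as the last step left them, time stands still between calls to the robot, and variables do not carry over. Pictures are saved under pics/ and viewed, at most 10 in all, crops included, and the job is handed in when it is done.

Besides the shell and the picture viewer there is one more tool, called after "Call:" as name(argument=value, ...) on one line, values as JSON. carry_out: Moves the arm, as the interface text tells. Its arguments: {"type":"object","properties":{"steps":{"type":"array","items":{"type":"array","items":{"type":"number"}}},"squeeze":{"type":"number"}},"required":["steps"]}

```bash
mkdir -p pics; cat >h.py <<'E'
import numpy as np,cv2,pickle
from bench import ctrl
def grab(n,tag):
    d=ctrl.get_image(n); pickle.dump(d,open(f'{tag}.pkl','wb')); cv2.imwrite(f'pics/{tag}.png',np.ascontiguousarray(d['pixels'][:,:,::-1])); return d
def load(tag): return pickle.load(open(f'{tag}.pkl','rb'))
def dist(d): return np.array([d['k1'],0,0,0,0],float)
def ray(d,uv):
    p=cv2.undistortPoints(np.array(uv,float).reshape(-1,1,2),np.array(d['camera_matrix'],float),dist(d)).reshape(-1,2)
    T=np.array(d['cam_to_world']); r=np.c_[p,np.ones(len(p))]@T[:3,:3].T
    return T[:3,3],r
def onz(d,uv,z):
    o,r=ray(d,uv); return o+r*((z-o[2])/r[:,2])[:,None]
def proj(d,P):
    T=np.linalg.inv(np.array(d['cam_to_world'])); P=np.array(P,float).reshape(-1,3)
    return cv2.projectPoints(P,cv2.Rodrigues(T[:3,:3])[0],T[:3,3],np.array(d['camera_matrix'],float),dist(d))[0].reshape(-1,2)
def tri(d1,u1,d2,u2):
    o1,r1=ray(d1,[u1]);o2,r2=ray(d2,[u2]);a=r1[0]/np.linalg.norm(r1);b=r2[0]/np.linalg.norm(r2)
    s=np.linalg.lstsq(np.c_[a,-b],o2-o1,rcond=None)[0];p=o1+a*s[0];q=o2+b*s[1];return (p+q)/2,np.linalg.norm(p-q)
E
python3 -c "
from h import *
for n in('top','side'):
    d=grab(n,n+'0');print(d['k1'],d['camera_matrix'],d['cam_to_world'])
print(ctrl.get_state())"
```

```text
-0.0465682717255469 [[518.91093015   0.         321.83768739]
 [  0.         518.91093015 237.92384799]
 [  0.           0.           1.        ]] [[-0.01675678 -0.98458698  0.17409106  0.33940017]
 [-0.99983397  0.01525389 -0.00996731  0.03330547]
 [ 0.00715811 -0.17422918 -0.98467911  0.95480353]
 [ 0.          0.          0.          1.        ]]
-0.11282225732762617 [[454.59176085   0.         321.86441104]
 [  0.         454.59176085 227.98304359]
 [  0.           0.           1.        ]] [[-0.99054927 -0.10499235  0.08825388  0.41872409]
 [-0.13715341  0.75335461 -0.643153    0.65329158]
 [ 0.00103968 -0.64917905 -0.76063492  0.82771969]
 [ 0.          0.          0.          1.        ]]
{'time': 0.1, 'joint_positions': array([ 1.21206819,  0.32173438, -0.07004233,  1.45154898,  0.02260742,
        1.37075314, -0.05688336]), 'qd': array([ 0.00101574, -0.00156003,  0.00012727, -0.00462811, -0.00037439,
       -0.00049187,  0.00047416]), 'joint_torque': array([ 6.46002609e-04, -4.92569268e+01, -4.05090423e-01, -3.13400209e+01,
       -6.41427655e-02,  3.94986849e-02,  8.60575278e-05]), 'position': array([ 0.2365181 , -0.60493019,  0.22158196]), 'tool_rot': array([-3.08558606e+00, -5.81962355e-01,  6.53115947e-04]), 'ft_force': array([ 0.88941344, -0.021731  , -0.25789597]), 'torque': array([ 0.02945293, -0.01179903, -0.02601771]), 'grip_force': 0.0, 'grip_width': 1.0000492750636691}
```

View pics/top0.png

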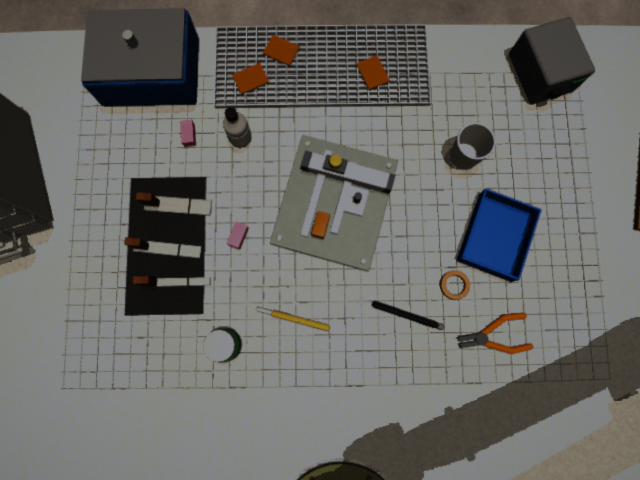

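View pics/side0.png

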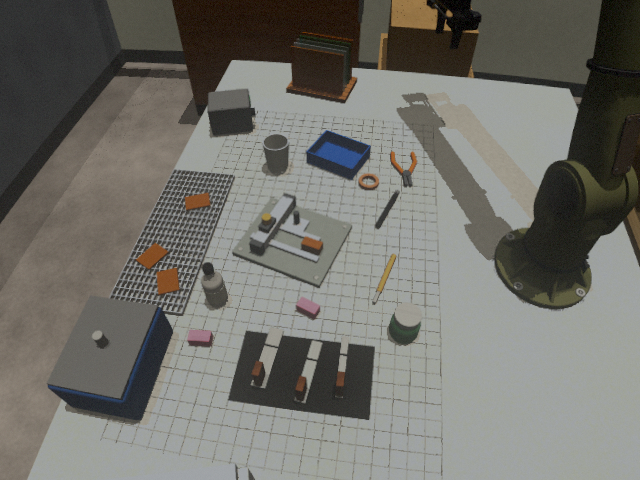

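Top view: the bed spans (271..398, 136..269), with the bridge at (347,170) and the post at (357,198). The amber block lies in the lane at (320,224) and the tray is at (500,235). The gauges are at (180,205), (165,248) and (175,282). Things shaped like the offcut: pink blocks at (187,132) and (237,235), and orange plates on the rack at (281,49), (250,78) and (373,71). Only the block at (320,224) is amber and in the lane. One enlarged crop will confirm both it and the widest gauge.

```bash
python3 - <<'E'
from h import *
im=cv2.imread('pics/top0.png')
a=cv2.resize(im[125:280,265:400],None,fx=3,fy=3,interpolation=cv2.INTER_CUBIC)
b=cv2.resize(im[170:325,120:240],None,fx=3,fy=3,interpolation=cv2.INTER_CUBIC)
cv2.imwrite('pics/crop1.png',np.clip(np.hstack([a,b])*1.5,0,255).astype(np.uint8))
for t in('top0','side0'):
    d=load(t);im=d['pixels'];hsv=cv2.cvtColor(im,cv2.COLOR_RGB2HSV)
    # print colours
    pts={'top0':[(285,210),(320,224),(318,195),(362,203),(175,206),(500,235),(115,60),(145,198),(357,198),(290,240)],'side0':[(260,265),(313,244),(283,240),(266,345),(338,155),(258,370),(296,216),(335,230)]}[t]
    for p in pts: print(t,p,hsv[p[1],p[0]])
E
```

```text
top0 (285, 210) [ 33  29 107]
top0 (320, 224) [ 13 228 130]
top0 (318, 195) [113  14 141]
top0 (362, 203) [111  12 144]
top0 (175, 206) [ 21  32 135]
top0 (500, 235) [110 220 124]
top0 (115, 60) [17 26 69]
top0 (145, 198) [ 10 206  63]
top0 (357, 198) [ 0  0 43]
top0 (290, 240) [ 33  27 105]
side0 (260, 265) [18 30 84]
side0 (313, 244) [ 12 161 138]
side0 (283, 240) [ 41  21 131]
side0 (266, 345) [30 15 83]
side0 (338, 155) [109 165 139]
side0 (258, 370) [ 11 128 106]
side0 (296, 216) [36 26 50]
side0 (335, 230) [ 40  17 133]
```

View pics/crop1.png

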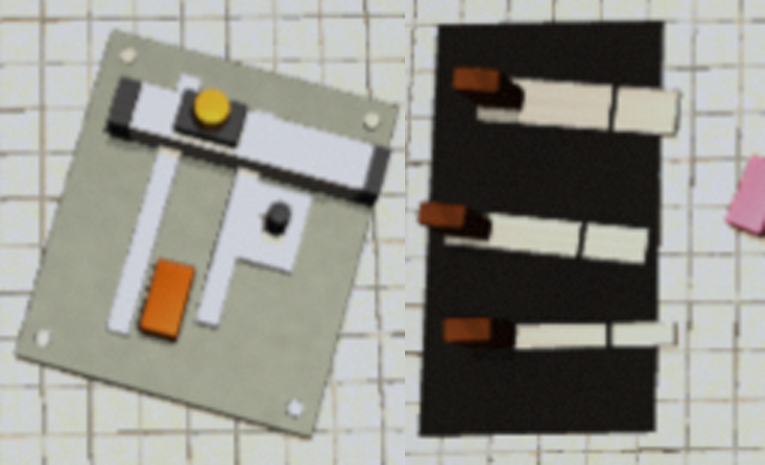

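The crop shows the amber block in the lane at crop (167,299), i.e. top pixel (320.7,224.7). The upper gauge is clearly the widest, with its blade about 45 crop px wide against 36 and 24. Its scribed line is at crop (613,108), i.e. (189.3,206).

```bash
cat >>h.py <<'E'
def rigid(loc,w):
    loc=np.array(loc,float);w=np.array(w)[:,:2];lc=loc.mean(0);wc=w.mean(0)
    U,S,V=np.linalg.svd((loc-lc).T@(w-wc));R=V.T@np.diag([1,np.linalg.det(V.T@U.T)])@U.T
    t=wc-R@lc;return R,t,np.linalg.norm((loc@R.T+t)-w,axis=1)*1e3
def sub(d,uv,w=3):
    g=cv2.cvtColor(d['pixels'],cv2.COLOR_RGB2GRAY)
    return cv2.cornerSubPix(g,np.array(uv,np.float32).reshape(-1,1,2),(w,w),(-1,-1),(3,40,.01)).reshape(-1,2)
E
python3 - <<'E'
from h import *
np.set_printoptions(precision=4,suppress=True)
d=load('top0');s=load('side0')
uv=np.array([(112,29),(400,104),(312,437),(17,354)])/3+np.array([265,125])
us=sub(d,uv);print('corners',uv,us)
loc=[(70,85),(70,-105),(-150,-105),(-150,85)]
R,t,e=rigid(np.array(loc)*1e-3,onz(d,us,.012));yaw=np.degrees(np.arctan2(R[1,0],R[0,0]));print('cutter',t,yaw,e)
np.savez('cut.npz',R=R,t=t)
c2w=lambda x,y,z:np.r_[R@[x,y]+t,z]
print('side proj of bed corners',proj(s,[c2w(a*1e-3,b*1e-3,.012) for a,b in loc]))
print('post top proj',proj(d,c2w(-.03,-.056,.056)),'meas',np.array([277,211])/3+[265,125])
p=onz(d,[np.array([277,211])/3+[265,125]],.056)[0];print('post cutter',R.T@(p[:2]-t))
def blob(d,lo,hi,near):
    m=cv2.inRange(cv2.cvtColor(d['pixels'],cv2.COLOR_RGB2HSV),lo,hi);n,l,st,c=cv2.connectedComponentsWithStats(m)
    i=min([i for i in range(1,n) if st[i,4]>30],key=lambda i:np.hypot(*(c[i]-near)));return (l==i).astype(np.uint8)
m=blob(d,(5,150,60),(20,255,255),(320,224));r=cv2.minAreaRect(cv2.findContours(m,0,2)[0][0]);print(r)
w=onz(d,cv2.boxPoints(r),.036);print('offcut',w,w.mean(0),'cutter',R.T@(w.mean(0)[:2]-t), 'sides',np.linalg.norm(w-np.roll(w,1,0),axis=1))
f=lambda q:np.array(q)/3+np.array([120-135,170])
tip=onz(d,[f((681,90)),f((676,135))],.008);mk=onz(d,[f((614,86)),f((611,131))],.008);g=onz(d,[f((455,67)),f((502,71)),f((500,93)),f((453,89))],.060)
tm,mm,gm=tip.mean(0),mk.mean(0),g.mean(0);print('tip',tip,'mark',mm,'grip',gm);v=tm-gm;print('tip-grip',np.hypot(*v[:2]),'mark-grip',np.hypot(*(mm-gm)[:2]),'yaw',np.degrees(np.arctan2(v[1],v[0])))
m=blob(d,(100,150,40),(125,255,255),(500,235));r=cv2.minAreaRect(cv2.findContours(m,0,2)[0][0]);w=onz(d,cv2.boxPoints(r),.04);print('tray',w,w.mean(0))
st=ctrl.get_state();print(st['position'],cv2.Rodrigues(st['tool_rot'])[0])
E
```

```text
corners [[302.3333 134.6667]
 [398.3333 159.6667]
 [369.     270.6667]
 [270.6667 243.    ]] [[302.3333 134.6667]
 [397.7858 159.0032]
 [368.0365 271.2165]
 [269.2698 243.6893]]
cutter [ 0.6171 -0.0028] -16.45009056714665 [1.3623 1.786  1.5483 0.6835]
side proj of bed corners [[231.1599 250.5663]
 [271.0032 196.0486]
 [352.3355 223.276 ]
 [319.188  284.3402]]
post top proj [[361.5802 196.4256]] meas [357.3333 195.3333]
post cutter [-0.0301 -0.0482]
((320.1692199707031, 224.046142578125), (13.15587043762207, 23.855974197387695), 15.255120277404785)
offcut [[0.5097 0.044  0.036 ]
 [0.552  0.032  0.036 ]
 [0.5452 0.0091 0.036 ]
 [0.503  0.0212 0.036 ]] [0.5274 0.0266 0.036 ] cutter [-0.0943  0.0028] sides [0.0237 0.044  0.0239 0.0439]
tip [[0.5823 0.2289 0.008 ]
 [0.5535 0.2314 0.008 ]] mark [0.5712 0.2716 0.008 ] grip [0.5772 0.3396 0.06  ]
tip-grip 0.10991293043725443 mark-grip 0.06833242941128757 yaw -94.82594007331078
tray [[ 0.4574 -0.222   0.04  ]
 [ 0.5894 -0.2758  0.04  ]
 [ 0.5505 -0.3815  0.04  ]
 [ 0.4198 -0.3249  0.04  ]] [ 0.5043 -0.301   0.04  ]
[ 0.2365 -0.6049  0.2216] [[ 0.9313  0.3643 -0.0007]
 [ 0.3643 -0.9313  0.0015]
 [-0.0001 -0.0017 -1.    ]]
```

Cutter: origin (0.617,-0.003), yaw -16.5°. The block measures 44x24 mm (given 45x24), the gauge's tip to grip is 110 mm and the tray is 142x113 mm, so everything agrees with the given sizes. I'm moving above the block, to grip it lengthwise so the fingers clear the fences.

Call:
carry_out(steps=[[0,0,52,29.1,63.2,0,1],[0,0,52,29.1,63.2,0,1],[0,0,52,29.1,63.2,0,1],[0,0,52,29.1,63.2,0,1],[0,0,52,29.1,63.2,0,1],[0,0,52,29.1,63.2,0,1],[0,0,52,29.1,63.2,0,1],[0,0,52,29.1,63.2,0,1],[0,0,52,29.1,63.2,0,1],[0,0,52,29.1,63.2,0,1],[0,0,52,29.1,63.2,0,1],[0,0,52,29.1,63.2,0,1]], squeeze=15)

```text
time: 1.3
position: [0.4879, -0.0585, 0.2225]
tool_rot: [2.519, 1.876, -0.001]
ft_force: [1.4, -0.7, -0.2]
grip_width: 1.002
grip_force: 0.0
```

```bash
python3 - <<'E'
from h import *
np.set_printoptions(precision=4,suppress=True)
d=load('top0');s=load('side0')
def blob(d,lo,hi,near):
    m=cv2.inRange(cv2.cvtColor(d['pixels'],cv2.COLOR_RGB2HSV),lo,hi);n,l,st,c=cv2.connectedComponentsWithStats(m)
    i=min([i for i in range(1,n) if st[i,4]>30],key=lambda i:np.hypot(*(c[i]-near)));print(st[i],c[i]);return (l==i).astype(np.uint8)
m=blob(s,(5,120,90),(20,255,255),(312,244))
Z=np.load('cut.npz');R,t=Z['R'],Z['t']
# predicted whole-block hull in side
P=[np.r_[R@(np.array([-.0943,.0028])+[a*.0225,b*.012])+t,z] for a in(-1,1) for b in(-1,1) for z in(.012,.036)]
h=proj(s,P);print('pred box',h.min(0),h.max(0))
# cross-view: knob & grip wide
k=blob(d,(18,150,60),(32,255,255),(335,160));k2=blob(s,(15,120,60),(32,255,255),(266,217))
c=lambda m:np.argwhere(m)[:,::-1].mean(0)
p,e=tri(d,c(k),s,c(k2));print('knob',p,e,R.T@(p[:2]-t))
st=ctrl.get_state();print(st['position'],st['joint_positions'],cv2.Rodrigues(st['tool_rot'])[0][:,1])
E
```

```text
[302 237  20  13 149] [311.6644 242.8188]
pred box [300.3391 234.6244] [323.1485 255.3173]
[330 155  12  12 110] [335.1909 160.4091]
[262 214   9   7  46] [266.     216.8478]
knob [ 0.6351 -0.0017  0.0711] 0.0003881631905315456 [0.0169 0.0061]
[ 0.4879 -0.0585  0.2225] [ 0.7286  0.0077 -0.6604  1.8129  0.0056  1.3224 -0.2239] [ 0.958  -0.2866  0.0004]
```

Call:
carry_out(steps=[[0,0,0.5,4.0,8.5,0,1],[0,0,0.5,4.0,8.5,0,1],[0,0,0.5,4.0,8.5,-4,1],[0,0,0.5,4.0,8.5,-8,1],[0,0,0.5,4.0,8.5,-12,1],[0,0,0.5,4.0,8.5,-14,1],[0,0,0.5,4.0,8.5,-14,1],[0,0,0.5,4.0,8.5,-14,1]])

```text
time: 2.1
position: [0.5278, 0.0248, 0.0829]
tool_rot: [-2.511, -1.888, -0.0]
ft_force: [-0.1, -0.0, -0.1]
grip_width: 1.0
grip_force: 0.0
```

```bash
python3 - <<'E'
from h import *
grab('top','t1');s=grab('side','s1')
a=cv2.imread('pics/t1.png')[100:300,220:420];b=cv2.imread('pics/s1.png')[150:350,200:400]
cv2.imwrite('pics/c2.png',np.clip(1.4*cv2.resize(np.hstack([a,b]),None,fx=2,fy=2,interpolation=2),0,255).astype(np.uint8))
st=ctrl.get_state();print(st['position'],st['joint_positions'],cv2.Rodrigues(st['tool_rot'])[0])
E
```

```text
[0.52898193 0.02472145 0.08424637] [ 0.56412388  0.25363779 -0.73644208  1.89267752  0.19470169  1.06447549
 -0.5328278 ] [[ 2.78080019e-01  9.60553644e-01  2.86356703e-03]
 [ 9.60557740e-01 -2.78080518e-01 -2.30671485e-04]
 [ 5.74729868e-04  2.81476661e-03 -9.99995873e-01]]
```

View pics/c2.png

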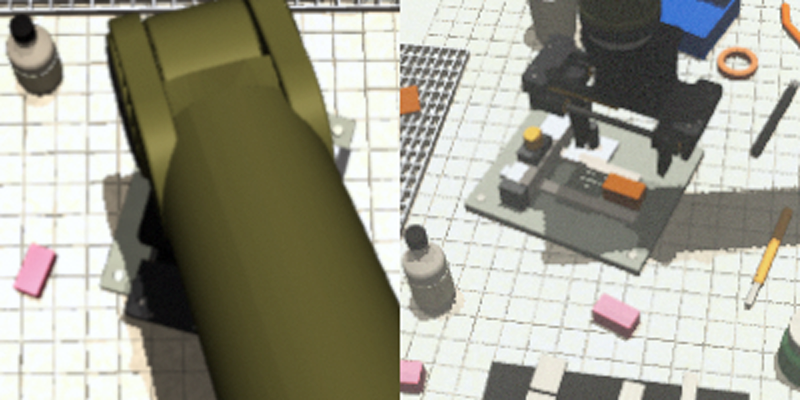

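The side crop shows the open fingers straddling the block (crop 625,187) lengthwise, with the body's long side along the lane. Descending and gripping.

Call:
carry_out(steps=[[0,0,0,0,0.2,-3,1],[0,0,0,0,0.2,-5,1],[0,0,0,0,0.2,-6.6,1],[0,0,0,0,0.2,-6.6,1],[0,0,0,0,0.2,-6.6,0.5],[0,0,0,0,0.2,-6.6,0.3],[0,0,0,0,0.2,-6.6,0.3],[0,0,0,0,0.2,-6.6,0.3],[0,0,0,0,0.2,-6.6,0.3],[0,0,0,0,0.2,-6.6,0.3]], squeeze=15)

```text
time: 3.2
position: [0.5278, 0.0266, 0.0168]
tool_rot: [2.511, 1.887, 0.0]
ft_force: [-0.4, -0.5, -1.0]
grip_width: 0.545
grip_force: 0.0
```

Call:
carry_out(steps=[[0,0,0,0,0,0,0.3],[0,0,0,0,0,0,0.3],[0,0,0,0,0,0,0.3],[0,0,0,0,0,0,0.3],[0,0,0,0,0,3,0.3],[0,0,0,0,0,6,0.3],[0,0,0,0,0,10,0.3],[0,0,0,0,0,12,0.3],[0,0,0,0,0,12,0.3]])

```text
time: 4.1
position: [0.5299, 0.0269, 0.1396]
tool_rot: [2.508, 1.885, 0.007]
ft_force: [0.0, 0.9, -0.7]
grip_width: 0.516
grip_force: 15.0
```

Call:
carry_out(steps=[[0,0,-6,-2.4,-32.8,0,0.3],[0,0,-6,-2.4,-32.8,0,0.3],[0,0,-6,-2.4,-32.8,0,0.3],[0,0,-6,-2.4,-32.8,0,0.3],[0,0,-6,-2.4,-32.8,0,0.3],[0,0,-6,-2.4,-32.8,0,0.3],[0,0,-6,-2.4,-32.8,0,0.3],[0,0,-6,-2.4,-32.8,0,0.3],[0,0,-6,-2.4,-32.8,-4,0.3],[0,0,-6,-2.4,-32.8,-7,0.3],[0,0,-6,-2.4,-32.8,-7,0.3],[0,0,-6,-2.4,-32.8,-7,0.3]])

```text
time: 5.3
position: [0.5033, -0.3001, 0.0658]
tool_rot: [-2.604, -1.754, 0.001]
ft_force: [0.7, -0.6, -1.3]
grip_width: 0.517
grip_force: 15.0
```

Call:
carry_out(steps=[[0,0,0,0,0,-3,0.3],[0,0,0,0,0,-5,0.3],[0,0,0,0,0,-5.5,0.3],[0,0,0,0,0,-5.5,0.3],[0,0,0,0,0,-5.5,0.68],[0,0,0,0,0,-5.5,0.68],[0,0,0,0,0,-5.5,0.68],[0,0,0,0,0,-5.5,0.68],[0,0,0,0,0,-1,0.68],[0,0,0,0,0,4,0.68],[0,0,0,0,0,9,0.68],[0,0,0,0,0,14,0.68]])

```text
time: 6.5
position: [0.5035, -0.3011, 0.2089]
tool_rot: [2.606, 1.754, 0.0]
ft_force: [0.7, -0.4, -0.1]
grip_width: 0.675
grip_force: 0.0
```

Call:
carry_out(steps=[[0,0,17.5,7.4,64.0,0,0.68],[0,0,17.5,7.4,64.0,0,0.68],[0,0,17.5,7.4,64.0,0,0.68],[0,0,17.5,7.4,64.0,0,0.68],[0,0,17.5,7.4,64.0,0,0.68],[0,0,17.5,7.4,64.0,0,0.68],[0,0,17.5,7.4,64.0,0,0.68],[0,0,17.5,7.4,64.0,0,0.68],[0,0,17.5,7.4,64.0,0,0.68],[0,0,17.5,7.4,64.0,0,0.68],[0,0,17.5,7.4,64.0,0,0.68],[0,0,17.5,7.4,64.0,0,0.68]])

```text
time: 7.7
position: [0.5729, 0.2963, 0.2068]
tool_rot: [2.31, 2.128, 0.0]
ft_force: [0.2, 0.5, 0.2]
grip_width: 0.682
grip_force: 0.0
```

```bash
python3 - <<'E'
from h import *
np.set_printoptions(precision=4,suppress=True)
t=grab('top','t2');s=grab('side','s2')
a=cv2.imread('pics/t2.png')[100:320,120:420];b=cv2.imread('pics/s2.png')[130:350,200:400]
for i in(a,b):pass
cv2.imwrite('pics/c3.png',np.clip(1.4*cv2.resize(np.hstack([a,b]),None,fx=1.6,fy=1.6,interpolation=2),0,255).astype(np.uint8))
st=ctrl.get_state();R=cv2.Rodrigues(st['tool_rot'])[0];print(st['position'],st['joint_positions'],np.degrees(np.arctan2(R[1,1],R[0,1])))
E
```

```text
[0.5689 0.3048 0.2065] [ 0.1213  0.4487 -0.875   1.4634  0.3386  1.3869 -0.8339] -3.9210635574762067
```

View pics/c3.png

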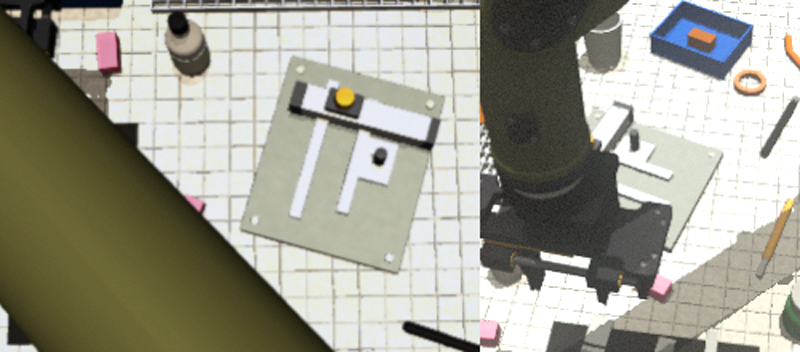

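The side crop shows the amber block lying in the tray. The lane is clear. Next, the gauge grip.

Call:
carry_out(steps=[[0,0,-0.9,0.8,3.5,0,0.68],[0,0,-0.9,0.8,3.5,0,0.68],[0,0,-0.9,0.8,3.5,-4,0.6],[0,0,-0.9,0.8,3.5,-8,0.5],[0,0,-0.9,0.8,3.5,-11.5,0.5],[0,0,-0.9,0.8,3.5,-11.5,0.5],[0,0,-0.9,0.8,3.5,-11.5,0.5]])

```text
time: 8.5
position: [0.5808, 0.3288, 0.0922]
tool_rot: [2.327, 2.111, -0.001]
ft_force: [1.1, 0.6, -0.4]
grip_width: 0.504
grip_force: 0.0
```

```bash
python3 - <<'E'
from h import *
np.set_printoptions(precision=4,suppress=True)
s=grab('side','s3')
b=cv2.imread('pics/s3.png')[270:450,180:400]
cv2.imwrite('pics/c4.png',np.clip(1.6*cv2.resize(b,None,fx=3,fy=3,interpolation=2),0,255).astype(np.uint8))
st=ctrl.get_state();R=cv2.Rodrigues(st['tool_rot'])[0];print(st['position'],np.degrees(np.arctan2(R[1,1],R[0,1])))
p=np.array([.577,.340]);print('grip top center pred',proj(s,[*p,.060]),'mark',proj(s,[.5712,.2716,.008]))
m=cv2.inRange(cv2.cvtColor(load('side0')['pixels'],cv2.COLOR_RGB2HSV),(3,90,30),(16,255,255));n,l,q,c=cv2.connectedComponentsWithStats(m)
print([ (q[i],c[i]) for i in range(1,n) if q[i,4]>40 and c[i][1]>330])
E
```

```text
[0.5817 0.3298 0.0937] -5.576565958060875
grip top center pred [[257.5374 365.9158]] mark [[271.0501 344.6785]]
[(array([251, 361,  12,  15, 107], dtype=int32), array([256.6916, 368.0374])), (array([336, 372,   9,  15, 111], dtype=int32), array([340.0901, 378.7477])), (array([295, 376,  11,  16, 115], dtype=int32), array([300.3652, 383.5913]))]
```

View pics/c4.png

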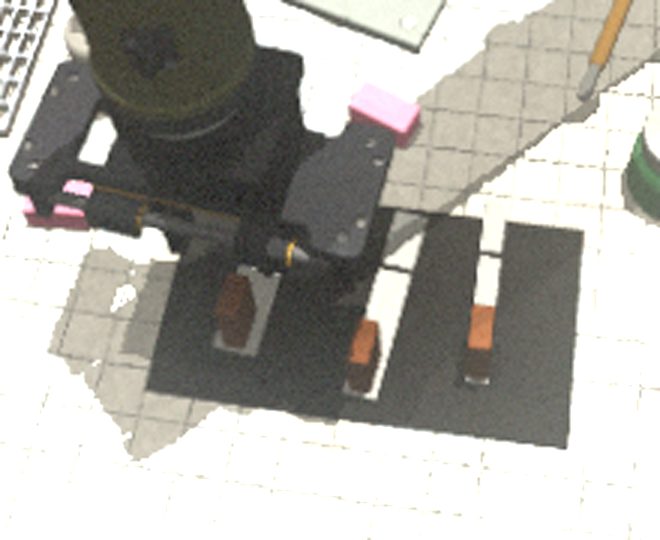

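The fingers straddle the widest gauge's grip (crop 235,310) on either side. About 10 mm of y correction is needed; then descend and grip.

Call:
carry_out(steps=[[0,0,0.8,-0.4,1.0,0,0.5],[0,0,0.8,-0.4,1.0,0,0.5],[0,0,0.8,-0.4,1.0,-3,0.5],[0,0,0.8,-0.4,1.0,-6,0.5],[0,0,0.8,-0.4,1.0,-7.1,0.5],[0,0,0.8,-0.4,1.0,-7.1,0.5],[0,0,0.8,-0.4,1.0,-7.1,0.5]])

```text
time: 9.25
position: [0.5772, 0.3406, 0.0221]
tool_rot: [2.311, 2.128, 0.003]
ft_force: [0.2, 0.8, 0.6]
grip_width: 0.503
grip_force: 0.0
```

Call:
carry_out(steps=[[0,0,0,0,0,0,0.05],[0,0,0,0,0,0,0.05],[0,0,0,0,0,0,0.05],[0,0,0,0,0,0,0.05],[0,0,0,0,0,0,0.05],[0,0,0,0,0,0,0.05],[0,0,0,0,0,0,0.05],[0,0,0,0,0,0,0.05]], squeeze=35)

```text
time: 10.05
position: [0.5769, 0.3397, 0.0209]
tool_rot: [2.311, 2.127, 0.001]
ft_force: [0.8, 0.8, 2.8]
grip_width: 0.163
grip_force: 35.0
```

Call:
carry_out(steps=[[0,0,0,0,0,3,0.05],[0,0,0,0,0,7,0.05],[0,0,8,0,0,11,0.05],[0,0,16,-2,-4,14,0.05],[0,0,24,-3,-8,14,0.05],[0,0,32,-4,-12,14,0.05],[0,0,40,-5,-16,14,0.05],[0,0,48,-6,-20,14,0.05],[0,0,56,-7,-24,14,0.05],[0,0,64,-8,-28,14,0.05],[0,0,72,-9.4,-30.2,14,0.05],[0,0,78.3,-9.4,-30.2,14,0.05]])

```text
time: 11.25
position: [0.4807, 0.0333, 0.1595]
tool_rot: [-0.471, -3.104, 0.005]
ft_force: [0.3, 0.3, -2.1]
grip_width: 0.156
grip_force: 35.0
```

```bash
python3 - <<'E'
from h import *
np.set_printoptions(precision=4,suppress=True)
st=ctrl.get_state();R=cv2.Rodrigues(st['tool_rot'])[0];print(st['position'],st['joint_positions'],np.degrees(np.arctan2(R[1,1],R[0,1])),st['grip_width'])
d=load('t2');Z=np.load('cut.npz');Rc,t=Z['R'],Z['t']
hsv=cv2.cvtColor(d['pixels'],cv2.COLOR_RGB2HSV);print(hsv[195,315:330].tolist(),hsv[195,260:275].tolist())
# fence: white bright low-sat blue-ish region in bed, per-row runs between bridge and front; report cutter coords of run edges at z=.019
g=d['pixels'].astype(int)
P=lambda u,v,z:Rc.T@(onz(d,[(u,v)],z)[0][:2]-t)*1e3
for x in(-110,-80,-50):
    # sample along cutter y
    ys=np.arange(-60,45,.5);uv=proj(d,[np.r_[Rc@[x/1e3,y/1e3]+t,.019] for y in ys]).astype(np.float32)
    v=cv2.remap(d['pixels'][:,:,2],uv[:,:1],uv[:,1:],1)[:,0].astype(float);gr=np.gradient(cv2.GaussianBlur(v[:,None],(1,5),0)[:,0])
    print(x,'y-edges',[(ys[i],round(gr[i],1)) for i in range(2,len(ys)-2) if abs(gr[i])>4 and abs(gr[i])==max(abs(gr[i-2:i+3]))])
for y in(-80,-60,-35,35,48):
    xs=np.arange(-40,60,.5);uv=proj(d,[np.r_[Rc@[x/1e3,y/1e3]+t,.044] for x in xs]).astype(np.float32)
    v=cv2.remap(d['pixels'][:,:,2],uv[:,:1],uv[:,1:],1)[:,0].astype(float);gr=np.gradient(cv2.GaussianBlur(v[:,None],(1,5),0)[:,0])
    print(y,'x-edges',[(xs[i],round(gr[i],1)) for i in range(2,len(xs)-2) if abs(gr[i])>4 and abs(gr[i])==max(abs(gr[i-2:i+3]))])
E
```

```text
[0.4807 0.0333 0.1595] [ 1.0563  0.1086 -1.2226  1.9051  0.1121  1.2046  1.0645] 72.7370131500736 0.1563789611519691
[[110, 13, 174], [110, 13, 175], [110, 13, 175], [116, 12, 171], [90, 2, 138], [35, 22, 130], [36, 27, 133], [34, 27, 133], [32, 25, 132], [34, 29, 134], [34, 29, 134], [34, 29, 133], [34, 31, 133], [36, 30, 134], [32, 27, 133]] [[60, 5, 169], [60, 3, 168], [40, 5, 160], [25, 12, 132], [30, 5, 145], [60, 5, 166], [60, 5, 168], [80, 5, 168], [98, 6, 169], [70, 5, 169], [45, 9, 169], [42, 8, 168], [45, 6, 169], [50, 5, 169], [42, 8, 168]]
-110 y-edges [(np.float64(21.0), np.float64(8.0)), (np.float64(34.0), np.float64(-7.1))]
-80 y-edges [(np.float64(-30.5), np.float64(7.3)), (np.float64(-17.0), np.float64(-9.5)), (np.float64(21.0), np.float64(7.7)), (np.float64(35.0), np.float64(-7.6))]
-50 y-edges [(np.float64(-17.0), np.float64(-9.7)), (np.float64(21.0), np.float64(7.6)), (np.float64(34.0), np.float64(-6.7))]
-80 x-edges [(np.float64(-8.5), np.float64(-8.9)), (np.float64(-0.5), np.float64(17.7)), (np.float64(30.0), np.float64(-7.5)), (np.float64(58.5), np.float64(4.3))]
-60 x-edges [(np.float64(-10.5), np.float64(-13.8)), (np.float64(-0.5), np.float64(18.0)), (np.float64(29.5), np.float64(-6.9)), (np.float64(58.0), np.float64(4.8))]
-35 x-edges [(np.float64(-11.0), np.float64(-10.9)), (np.float64(0.5), np.float64(18.2)), (np.float64(30.0), np.float64(-7.9)), (np.float64(58.0), np.float64(7.0))]
35 x-edges [(np.float64(-8.0), np.float64(-7.6)), (np.float64(0.5), np.float64(17.5)), (np.float64(30.0), np.float64(-7.3)), (np.float64(58.5), np.float64(4.1))]
48 x-edges [(np.float64(-7.5), np.float64(-7.9)), (np.float64(0.5), np.float64(16.9)), (np.float64(30.5), np.float64(-7.4)), (np.float64(58.5), np.float64(6.2))]
```

Call:
carry_out(steps=[[0,0,0,0,0.1,0,0.05],[0,0,0,0,0.1,-3,0.05],[0,0,0,0,0.1,-6,0.05],[0,0,0,0,0.1,-9,0.05],[0,0,0,0,0.1,-11.5,0.05],[0,0,0,0,0.1,-11.5,0.05],[0,0,0,0,0.1,-11.5,0.05]])

```text
time: 11.95
position: [0.4826, 0.0403, 0.0458]
tool_rot: [-0.471, -3.105, -0.003]
ft_force: [0.2, -0.7, -0.3]
grip_width: 0.158
grip_force: 35.0
```

```bash
cat >>h.py <<'E'
def stat():
    st=ctrl.get_state();R=cv2.Rodrigues(st['tool_rot'])[0];Z=np.load('cut.npz');p=st['position']
    print(np.round(p,4),'q',np.round(st['joint_positions'],2),'yaw y',round(np.degrees(np.arctan2(R[1,1],R[0,1])),2),'z',np.round(R[:,2],4),'cutter mm',np.round(Z['R'].T@(p[:2]-Z['t'])*1e3,1),'F',np.round(st['ft_force'],1))
E
python3 - <<'E'
from h import *
stat();grab('top','t4');grab('side','s4')
a=cv2.imread('pics/t4.png')[110:300,250:420];b=cv2.imread('pics/s4.png')[170:330,210:380]
b=cv2.resize(b,(510,480),interpolation=2);a=cv2.resize(a,(285,319),interpolation=2);c=np.zeros((480,285,3),np.uint8);c[:319]=a
cv2.imwrite('pics/c5.png',np.clip(1.5*np.hstack([b,c]),0,255).astype(np.uint8))
E
```

```text
[0.4826 0.0403 0.0458] q [ 0.87  0.33 -1.12  2.02  0.35  1.    0.86] yaw y 72.76 z [-5.0e-04  1.7e-03 -1.0e+00] cutter mm [-141.2    3.2] F [ 0.2 -0.7 -0.3]
```

View pics/c5.png

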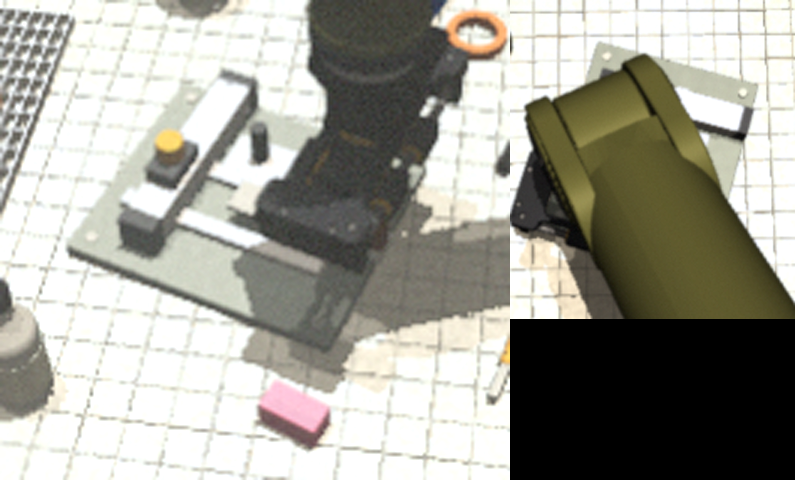

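Side crop: the gauge tip is at crop (243,200), in the lane between the two fences and ahead of the gripper. Lowering onto the bed.

Call:
carry_out(steps=[[0,0,0.7,0,-0.1,-0.8,0.05],[0,0,0.7,0,-0.1,-1.2,0.05],[0,0,0.7,0,-0.1,-1.4,0.05],[0,0,0.7,0,-0.1,-1.5,0.05],[0,0,0.7,0,-0.1,-1.5,0.05]])

```text
time: 12.55
position: [0.4825, 0.0376, 0.0305]
tool_rot: [-0.452, -3.109, -0.0]
ft_force: [0.0, 0.1, -1.3]
grip_width: 0.158
grip_force: 35.0
```

```bash
python3 - <<'E'
from h import *
stat();s=grab('side','s5')
Z=np.load('cut.npz');R,t=Z['R'],Z['t']
# rectify bed-top plane (z=.017) of side view to cutter frame, 4px/mm? 3px/mm, x -80..10, y -40..40
xs=np.arange(-90,20,.25);ys=np.arange(45,-45,-.25);X,Y=np.meshgrid(xs,ys)
W=np.c_[(np.c_[X.ravel(),Y.ravel()]/1e3)@R.T+t,np.full(X.size,.017)]
uv=proj(s,W).astype(np.float32).reshape(*X.shape,2)
o=cv2.remap(s['pixels'],uv[...,0],uv[...,1],2)
o=np.clip(o*1.6,0,255).astype(np.uint8)[:,:,::-1].copy()
cv2.imwrite('pics/c6.png',o)
E
```

```text
[0.4825 0.0376 0.0305] q [ 0.85  0.35 -1.1   2.03  0.38  0.98  0.85] yaw y 73.44 z [-1.e-04  1.e-04 -1.e+00] cutter mm [-140.6    0.7] F [ 0.   0.1 -1.3]
```

View pics/c6.png

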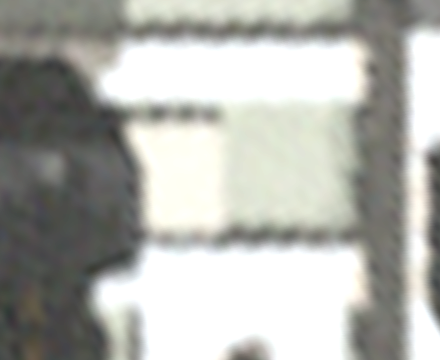

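The rectified side view shows the tip at crop x 220, about 33 mm short of the bridge face, with the blade central between the fences and parallel to the lane. Sliding in about 70 mm.

Call:
carry_out(steps=[[0,0,0,0.7,-0.1,0,0.05],[0,0,0,1.4,-0.3,0,0.05],[0,0,0,2.1,-0.5,0,0.05],[0,0,0,2.8,-0.7,0,0.05],[0,0,0,3.5,-0.9,0,0.05],[0,0,0,4.2,-1.1,0,0.05],[0,0,0,4.9,-1.35,0,0.05],[0,0,0,5.6,-1.55,0,0.05],[0,0,0,6.3,-1.75,0,0.05],[0,0,0,6.7,-1.9,0,0.05],[0,0,0,6.7,-1.9,0,0.05],[0,0,0,6.7,-1.9,0,0.05]])

```text
time: 13.8
position: [0.5493, 0.0188, 0.0305]
tool_rot: [-0.452, -3.108, -0.0]
ft_force: [0.4, 0.2, -1.5]
grip_width: 0.159
grip_force: 35.0
```

```bash
python3 -c "
from h import *
stat()"
```

```text
[0.5493 0.0188 0.0305] q [ 0.76  0.49 -1.01  1.88  0.48  1.04  0.84] yaw y 73.46 z [-4.e-04  3.e-04 -1.e+00] cutter mm [-71.1   1.6] F [ 0.4  0.2 -1.5]
```

Call:
carry_out(steps=[[0,0,0,0,0,0,0.4],[0,0,0,0,0,0,0.4],[0,0,0,0,0,0,0.4],[0,0,0,0,0,3,0.4],[0,0,0,0,0,7,0.4],[0,0,0,0,0,12,0.4],[0,0,0,-2,-5,14,0.3],[0,0,0,-4,-10,14,0.3],[0,0,0,-6,-15,14,0.2],[0,0,0,-8,-20,14,0.1],[0,0,0,-8,-25,14,0.0],[0,0,0,-8,-30,14,0.0]])

```text
time: 15.0
position: [0.4688, -0.2663, 0.1712]
tool_rot: [0.454, 3.109, -0.005]
ft_force: [0.8, -1.4, 1.4]
grip_width: 0.044
grip_force: 0.0
```

```bash
python3 - <<'E'
from h import *
stat();d=grab('top','t6');s=grab('side','s6')
Z=np.load('cut.npz');R,t=Z['R'],Z['t']
outs=[]
for im in(d,s):
    xs=np.arange(-95,15,.3);ys=np.arange(45,-65,-.3);X,Y=np.meshgrid(xs,ys)
    W=np.c_[(np.c_[X.ravel(),Y.ravel()]/1e3)@R.T+t,np.full(X.size,.017)]
    uv=proj(im,W).astype(np.float32).reshape(*X.shape,2)
    outs.append(np.clip(cv2.remap(im['pixels'],uv[...,0],uv[...,1],2)*1.4,0,255).astype(np.uint8)[:,:,::-1])
cv2.imwrite('pics/c7.png',np.hstack(outs))
E
```

```text
[ 0.4688 -0.2663  0.1712] q [ 1.4   0.25 -1.06  1.77  0.24  1.25  1.56] yaw y 73.39 z [-4.e-04 -3.e-03 -1.e+00] cutter mm [ -67.7 -294.7] F [ 0.8 -1.4  1.4]
```

View pics/c7.png

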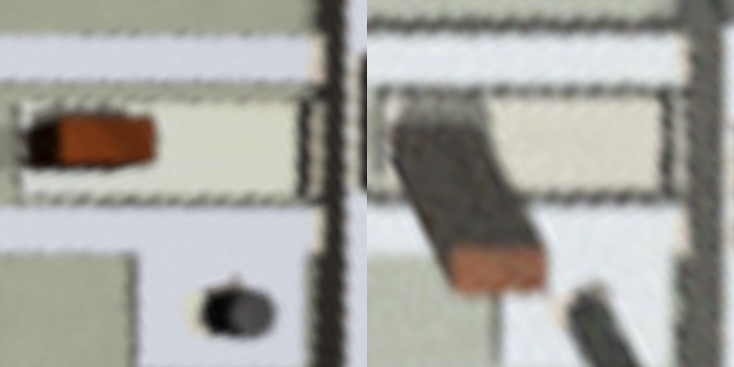

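```bash
cat >>h.py <<'E'
def linex(im,ylist,z=.017,x0=-20,x1=8):
    Z=np.load('cut.npz');R,t=Z['R'],Z['t'];xs=np.arange(x0,x1,.25);acc=[]
    for y in ylist:
        uv=proj(im,[np.r_[R@[x/1e3,y/1e3]+t,z] for x in xs]).astype(np.float32)
        acc.append(cv2.remap(im['pixels'],uv[:,:1],uv[:,1:],1)[:,0].mean(1))
    return xs,np.mean(acc,0)
E
python3 - <<'E'
from h import *
for n in('t6','s6'):
    for yl in([8,10,12],[-2,0,2],[-10,-8,-6]):
        x,v=linex(load(n),yl);print(n,yl,[(a,int(b)) for a,b in zip(x[32::3],v[32::3])])
E
```

```text
t6 [8, 10, 12] [(np.float64(-12.0), 144), (np.float64(-11.25), 144), (np.float64(-10.5), 143), (np.float64(-9.75), 142), (np.float64(-9.0), 140), (np.float64(-8.25), 135), (np.float64(-7.5), 126), (np.float64(-6.75), 112), (np.float64(-6.0), 92), (np.float64(-5.25), 72), (np.float64(-4.5), 53), (np.float64(-3.75), 47), (np.float64(-3.0), 51), (np.float64(-2.25), 65), (np.float64(-1.5), 79), (np.float64(-0.75), 89), (np.float64(0.0), 93), (np.float64(0.75), 91), (np.float64(1.5), 81), (np.float64(2.25), 67), (np.float64(3.0), 53), (np.float64(3.75), 41), (np.float64(4.5), 35), (np.float64(5.25), 33), (np.float64(6.0), 36), (np.float64(6.75), 43), (np.float64(7.5), 58)]
t6 [-2, 0, 2] [(np.float64(-12.0), 146), (np.float64(-11.25), 146), (np.float64(-10.5), 146), (np.float64(-9.75), 145), (np.float64(-9.0), 143), (np.float64(-8.25), 139), (np.float64(-7.5), 128), (np.float64(-6.75), 114), (np.float64(-6.0), 93), (np.float64(-5.25), 72), (np.float64(-4.5), 53), (np.float64(-3.75), 48), (np.float64(-3.0), 57), (np.float64(-2.25), 70), (np.float64(-1.5), 83), (np.float64(-0.75), 94), (np.f
[... 2268 characters left out ...]
float64(7.5), 67)]
s6 [-10, -8, -6] [(np.float64(-12.0), 142), (np.float64(-11.25), 141), (np.float64(-10.5), 138), (np.float64(-9.75), 134), (np.float64(-9.0), 127), (np.float64(-8.25), 117), (np.float64(-7.5), 103), (np.float64(-6.75), 90), (np.float64(-6.0), 77), (np.float64(-5.25), 72), (np.float64(-4.5), 74), (np.float64(-3.75), 82), (np.float64(-3.0), 91), (np.float64(-2.25), 100), (np.float64(-1.5), 106), (np.float64(-0.75), 107), (np.float64(0.0), 103), (np.float64(0.75), 94), (np.float64(1.5), 84), (np.float64(2.25), 75), (np.float64(3.0), 69), (np.float64(3.75), 66), (np.float64(4.5), 65), (np.float64(5.25), 65), (np.float64(6.0), 65), (np.float64(6.75), 65), (np.float64(7.5), 66)]
```

The top and side views agree: the line is about 4.7 mm short of the bridge face, and the blade is flat in the lane with a gap of about 4.5 mm to the fixed fence. Going back to regrip and slide it in the rest of the way.

Call:
carry_out(steps=[[0,0,0,1.5,5,0,0.4],[0,0,0,3,10,0,0.4],[0,0,0,5,15,0,0.4],[0,0,0,7,20,0,0.4],[0,0,0,8,25,0,0.4],[0,0,0,8,29,0,0.4],[0,0,0,8,29,0,0.4],[0,0,0,8,29,0,0.4],[0,0,0,8,29,0,0.4]])

```text
time: 16.0
position: [0.55, 0.025, 0.1704]
tool_rot: [-0.454, -3.109, 0.001]
ft_force: [0.6, -0.9, -0.2]
grip_width: 0.402
grip_force: 0.0
```

```bash
python3 -c "
from h import *
stat()"
```

```text
[0.55   0.025  0.1704] q [ 0.88  0.33 -1.14  1.74  0.31  1.27  0.95] yaw y 73.4 z [-2.e-04 -9.e-04 -1.e+00] cutter mm [-72.3   7.7] F [ 0.6 -0.9 -0.2]
```

Call:
carry_out(steps=[[0,0,0,-0.1,-0.6,0,0.4],[0,0,0,-0.1,-0.6,-4,0.4],[0,0,0,-0.1,-0.6,-8,0.4],[0,0,0,-0.1,-0.6,-11,0.4],[0,0,0,-0.1,-0.6,-13.5,0.4],[0,0,0,-0.1,-0.6,-13.9,0.4],[0,0,0,-0.1,-0.6,-13.9,0.1],[0,0,0,-0.1,-0.6,-13.9,0.05],[0,0,0,-0.1,-0.6,-13.9,0.05],[0,0,0,-0.1,-0.6,-13.9,0.05],[0,0,0,-0.1,-0.6,-13.9,0.05],[0,0,0,-0.1,-0.6,-13.9,0.05]], squeeze=25)

```text
time: 17.2
position: [0.5501, 0.0199, 0.033]
tool_rot: [0.452, 3.107, -0.001]
ft_force: [-1.4, -1.3, 7.1]
grip_width: 0.159
grip_force: 25.0
```

Call:
carry_out(steps=[[0,0,0,0,0,0,0.05],[0,0,0,0.2,0.05,0,0.05],[0,0,0,0.4,0.1,0,0.05],[0,0,0,0.54,0.15,0,0.05],[0,0,0,0.54,0.15,0,0.05],[0,0,0,0.54,0.15,0,0.05]])

```text
time: 17.8
position: [0.5544, 0.0215, 0.033]
tool_rot: [-0.452, -3.109, 0.002]
ft_force: [-5.3, -1.7, 10.1]
grip_width: 0.163
grip_force: 25.0
```

```bash
python3 -c "
from h import *
stat()"
```

```text
[0.5544 0.0215 0.033 ] q [ 0.75  0.5  -1.01  1.86  0.49  1.05  0.83] yaw y 73.44 z [-4.0e-04 -1.4e-03 -1.0e+00] cutter mm [-67.    5.6] F [-5.3 -1.7 10.1]
```

The gauge was gripped about 2 mm higher than before and is pressing on the bed. I'll unload it and finish the slide.

Call:
carry_out(steps=[[0,0,0,0,0,0.15,0.05],[0,0,0,0,0,0.15,0.05],[0,0,0,0,0,0.15,0.05],[0,0,0,0,0,0.15,0.05]])

```text
time: 18.2
position: [0.5544, 0.0218, 0.033]
tool_rot: [0.452, 3.109, 0.0]
ft_force: [-0.8, -0.8, 0.5]
grip_width: 0.158
grip_force: 25.0
```

Call:
carry_out(steps=[[0,0,0,0.1,-0.03,0,0.05],[0,0,0,0.1,-0.03,0,0.05],[0,0,0,0.1,-0.03,0,0.05],[0,0,0,0.1,-0.03,0,0.4],[0,0,0,0.1,-0.03,0,0.4],[0,0,0,0.1,-0.03,0,0.4],[0,0,0,0.1,-0.03,3,0.4],[0,0,0,0.1,-0.03,7,0.4],[0,0,0,0.1,-0.03,12,0.4],[0,0,0,-2,-5,14,0.4],[0,0,0,-4,-10,14,0.4],[0,0,0,-6,-15,14,0.4]])

```text
time: 19.4
position: [0.5, -0.1156, 0.174]
tool_rot: [0.449, 3.107, -0.002]
ft_force: [-0.1, -1.0, -1.0]
grip_width: 0.401
grip_force: 0.0
```

Call:
carry_out(steps=[[0,0,0,-2,-5,0,0.4],[0,0,0,-2,-10,0,0.2],[0,0,0,-2,-15,0,0],[0,0,0,-2,-15,0,0],[0,0,0,-2,-15,0,0]])

```text
time: 19.9
position: [0.4795, -0.2659, 0.1726]
tool_rot: [-0.458, -3.108, -0.003]
ft_force: [0.4, 0.5, 0.7]
grip_width: 0.123
grip_force: 0.0
```

```bash
python3 - <<'E'
from h import *
stat();d=grab('top','t7');s=grab('side','s7')
for n in('t7','s7'):
    for yl in([0,2,4],[8,10,12]):
        x,v=linex(load(n),yl);print(n,yl,[(float(a),int(b)) for a,b in zip(x[40::3],v[40::3])])
# y profile of blade/fences at x=-40 & -15, top view z=.017
Z=np.load('cut.npz');R,t=Z['R'],Z['t'];ys=np.arange(-30,32,1.)
for x in(-40,-15):
    uv=proj(d,[np.r_[R@[x/1e3,y/1e3]+t,.017] for y in ys]).astype(np.float32)
    v=cv2.remap(d['pixels'],uv[:,:1],uv[:,1:],1)[:,0].astype(int);print(x,[(int(y),int(a[2])-int(a[0])) for y,a in zip(ys,v)],[int(a.mean()) for a in v])
E
```

```text
[ 0.4795 -0.2659  0.1726] q [ 1.38  0.29 -1.07  1.74  0.26  1.27  1.53] yaw y 73.25 z [ 2.0e-04  1.7e-03 -1.0e+00] cutter mm [ -57.5 -291.3] F [0.4 0.5 0.7]
t7 [0, 2, 4] [(-10.0, 147), (-9.25, 147), (-8.5, 147), (-7.75, 147), (-7.0, 147), (-6.25, 146), (-5.5, 145), (-4.75, 142), (-4.0, 135), (-3.25, 126), (-2.5, 112), (-1.75, 92), (-1.0, 71), (-0.25, 52), (0.5, 36), (1.25, 26), (2.0, 24), (2.75, 24), (3.5, 26), (4.25, 28), (5.0, 30), (5.75, 34), (6.5, 41), (7.25, 54)]
t7 [8, 10, 12] [(-10.0, 147), (-9.25, 147), (-8.5, 147), (-7.75, 147), (-7.0, 147), (-6.25, 146), (-5.5, 145), (-4.75, 142), (-4.0, 135), (-3.25, 126), (-2.5, 111), (-1.75, 93), (-1.0, 73), (-0.25, 53), (0.5, 36), (1.25, 27), (2.0, 25), (2.75, 25), (3.5, 27), (4.25, 29), (5.0, 30), (5.75, 33), (6.5, 40), (7.25, 52)]
s7 [0, 2, 4] [(-10.0, 149), (-9.25, 148), (-8.5, 148), (-7.75, 147), (-7.0, 146), (-6.25, 144), (-5.5, 141), (-4.75, 134), (-4.0, 124), (-3.25, 113), (-2.5, 99), (-1.75, 84), (-1.0, 71), (-0.25, 61), (0.5, 60), (1.25, 60), (2.0, 62), (2.75, 63), (3.5, 64), (4.25, 67), (5.0, 68), (5.75, 69), (6.5, 68), (7.25,
[... 1490 characters left out ...]
8, -9), (-7, -9), (-6, -9), (-5, -10), (-4, -10), (-3, -9), (-2, -8), (-1, -8), (0, -8), (1, -8), (2, -9), (3, -10), (4, -10), (5, -11), (6, -10), (7, -10), (8, -9), (9, -9), (10, -9), (11, -10), (12, -10), (13, -10), (14, -11), (15, -11), (16, -12), (17, -11), (18, -9), (19, -4), (20, 1), (21, 5), (22, 7), (23, 8), (24, 8), (25, 9), (26, 8), (27, 8), (28, 9), (29, 8), (30, 8), (31, 8)] [153, 153, 153, 154, 153, 153, 153, 153, 153, 153, 152, 146, 134, 119, 103, 102, 109, 111, 110, 112, 115, 125, 139, 144, 147, 147, 146, 147, 147, 148, 148, 148, 148, 146, 146, 147, 147, 147, 147, 147, 147, 147, 147, 147, 146, 144, 138, 128, 114, 100, 108, 126, 140, 150, 152, 153, 153, 153, 154, 154, 153, 151]
```

The line moved 4.25 mm and now merges with the bridge's near lower edge, estimated within about 0.5 mm. The blade edges are at y -9 and +18.6, just inside the fixed fence. Now the fence: closed fingers go to the outer side of the post.

Call:
carry_out(steps=[[0,0,0,2,5,0,0],[0,0,0,4,9,0,0],[0,0,0,6,13,0,0],[0,0,0,8.5,17,0,0],[0,0,0,8.5,19,0,0],[0,0,0,8.5,19,0,0],[0,0,0,8.5,19,-4,0],[0,0,0,8.5,19,-6,0],[0,0,0,8.5,19,-8,0],[0,0,0,8.5,19,-8,0],[0,0,0,8.5,19,-8,0]], squeeze=10)

```text
time: 21.1
position: [0.5648, -0.0746, 0.0935]
tool_rot: [0.452, 3.109, -0.0]
ft_force: [-0.5, 0.0, 0.7]
grip_width: 0.009
grip_force: 0.0
```

```bash
python3 - <<'E'
from h import *
stat();grab('side','s8')
d=load('t7');Z=np.load('cut.npz')
g=d['pixels'].mean(2)[180:215,340:375]  # post top: darkest roundish blob
m=(cv2.cvtColor(d['pixels'],cv2.COLOR_RGB2GRAY)[184:212,344:372]<75).astype(np.uint8);n,l,q,c=cv2.connectedComponentsWithStats(m);print(q[1:],c[1:]+[344,184])
b=cv2.imread('pics/s8.png')[150:310,200:380]
cv2.imwrite('pics/c8.png',np.clip(1.5*cv2.resize(b,None,fx=3.5,fy=3.5,interpolation=2),0,255).astype(np.uint8))
E
```

```text
[ 0.5648 -0.0746  0.0935] q [ 0.94  0.45 -1.04  1.78  0.42  1.16  1.05] yaw y 73.47 z [-0.e+00 -2.e-04 -1.e+00] cutter mm [-29.9 -83.7] F [-0.5  0.   0.7]
[[ 9  0 19  6 64]
 [ 9  9  9 11 70]] [[364.40625    185.6875    ]
 [356.74285714 197.87142857]]
```

View pics/c8.png

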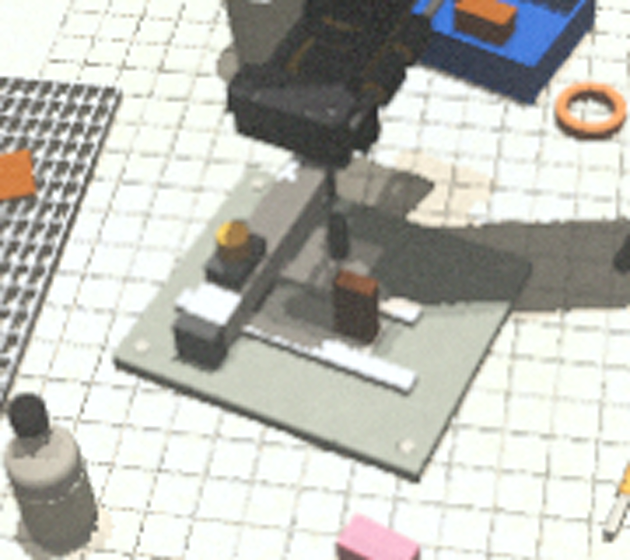

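The side crop shows the closed fingers behind the post (crop 337,230), on its outer side. The block is in the tray (485,15) and the gauge stands under the bridge.

Call:
carry_out(steps=[[0,0,0,0,0,-3,0],[0,0,0,0,0,-5.6,0],[0,0,0,0,0,-5.6,0],[0,0,0,0,0,-5.6,0],[0,0,0,0.14,0.48,-5.6,0],[0,0,0,0.29,0.96,-5.6,0],[0,0,0,0.35,1.15,-5.6,0],[0,0,0,0.4,1.34,-5.6,0],[0,0,0,0.46,1.53,-5.6,0],[0,0,0,0.51,1.72,-5.6,0],[0,0,0,0.51,1.72,-5.6,0]])

```text
time: 22.25
position: [0.5701, -0.057, 0.037]
tool_rot: [0.451, 3.109, 0.0]
ft_force: [-0.2, -0.6, -0.4]
grip_width: 0.01
grip_force: 0.0
```

```bash
python3 -c "
from h import *
stat()"
```

```text
[ 0.5701 -0.057   0.037 ] q [ 0.86  0.52 -0.99  1.82  0.49  1.07  0.97] yaw y 73.48 z [ 1.e-04  3.e-04 -1.e+00] cutter mm [-29.8 -65.3] F [-0.2 -0.6 -0.4]
```

Call:
carry_out(steps=[[0,0,0,0.06,0.19,0,0],[0,0,0,0.11,0.38,0,0],[0,0,0,0.17,0.57,0,0],[0,0,0,0.23,0.77,0,0],[0,0,0,0.23,0.77,0,0]])

```text
time: 22.75
position: [0.5724, -0.0496, 0.0369]
tool_rot: [0.452, 3.109, 0.0]
ft_force: [0.3, -2.2, 0.5]
grip_width: 0.007
grip_force: 1.0
```

Call:
carry_out(steps=[[0,0,0,0.06,0.19,0,0],[0,0,0,0.11,0.38,0,0],[0,0,0,0.17,0.57,0,0],[0,0,0,0.17,0.57,0,0]])

```text
time: 23.15
position: [0.5732, -0.0469, 0.0368]
tool_rot: [-0.454, -3.107, 0.007]
ft_force: [-3.6, -8.0, 2.8]
grip_width: 0.003
grip_force: 4.0
```

```bash
cat >>h.py <<'E'
def yedges(im,xs,z):
    Z=np.load('cut.npz');R,t=Z['R'],Z['t'];ys=np.arange(-40,40,.5)
    for x in xs:
        uv=proj(im,[np.r_[R@[x/1e3,y/1e3]+t,z] for y in ys]).astype(np.float32)
        v=cv2.remap(im['pixels'],uv[:,:1],uv[:,1:],1)[:,0].astype(float).mean(1);g=np.gradient(cv2.GaussianBlur(v[:,None],(1,5),0)[:,0])
        print(x,[(float(ys[i]),round(g[i],1)) for i in range(2,len(ys)-2) if abs(g[i])>3.5 and abs(g[i])==max(abs(g[i-2:i+3]))])
E
python3 - <<'E'
from h import *
stat();d=grab('top','t9');s=grab('side','s9')
for n in('s7','s9'):
    print(n);yedges(load(n),(-95,-50,-40,-20,-10),.019)
b=cv2.imread('pics/s9.png')[180:280,220:340];a=cv2.imread('pics/t9.png')[130:270,265:405]
cv2.imwrite('pics/c9.png',np.clip(1.6*np.hstack([cv2.resize(b,(480,400),interpolation=2),cv2.resize(a,(320,400),interpolation=2)]),0,255).astype(np.uint8))
E
```

```text
[ 0.5732 -0.0469  0.0368] q [ 0.83  0.53 -0.99  1.81  0.5   1.08  0.94] yaw y 73.37 z [-0.0023 -0.0042 -1.    ] cutter mm [-29.6 -54.7] F [-3.6 -8.   2.8]
s7
-95 [(-15.0, np.float64(-8.5)), (-10.0, np.float64(6.4)), (21.0, np.float64(3.8)), (36.5, np.float64(-9.8))]
-50 [(-36.0, np.float64(-8.3)), (-3.5, np.float64(6.1)), (1.0, np.float64(4.7)), (36.5, np.float64(-10.3))]
-40 [(-37.0, np.float64(-6.8)), (-19.5, np.float64(3.8)), (-14.0, np.float64(-5.4)), (-9.5, np.float64(7.2)), (36.5, np.float64(-9.4))]
-20 [(-15.0, np.float64(-10.9)), (-10.0, np.float64(6.8)), (36.5, np.float64(-9.5))]
-10 [(-15.0, np.float64(-7.7)), (-10.5, np.float64(6.4)), (36.0, np.float64(-9.7))]
s9
-95 [(-19.5, np.float64(9.1)), (-6.0, np.float64(-9.2)), (-0.5, np.float64(5.1)), (21.0, np.float64(3.7)), (36.5, np.float64(-9.5))]
-50 [(0.5, np.float64(4.0))]
-40 [(-18.0, np.float64(3.5))]
-20 [(-34.5, np.float64(3.7)), (-8.0, np.float64(-3.8))]
-10 [(-33.5, np.float64(3.7))]
```

The fence's lane-side edge has moved from -15 to -6 in the side view, so about 9 of the 10 mm is done and it has met the blade. Pressing a little further.

Call:
carry_out(steps=[[0,0,0,0.06,0.19,0,0],[0,0,0,0.11,0.38,0,0],[0,0,0,0.11,0.38,0,0],[0,0,0,0.11,0.38,0,0]])

```text
time: 23.65
position: [0.5732, -0.0468, 0.0368]
tool_rot: [-0.458, -3.104, 0.015]
ft_force: [-7.0, -12.7, 7.6]
grip_width: 0.007
grip_force: 7.3
```

```bash
python3 - <<'E'
from h import *
stat();s=grab('side','s10');yedges(s,(-95,-90),.019)
E
```

```text
[ 0.5732 -0.0468  0.0368] q [ 0.83  0.53 -0.98  1.81  0.5   1.08  0.94] yaw y 73.23 z [-0.0052 -0.0091 -0.9999] cutter mm [-29.6 -54.6] F [ -7.  -12.7   7.6]
-95 [(-19.0, np.float64(9.8)), (-6.0, np.float64(-9.1)), (-5.5, np.float64(-9.1)), (-0.5, np.float64(5.7)), (20.5, np.float64(3.9)), (36.5, np.float64(-10.6))]
-90 [(-17.5, np.float64(8.5)), (-13.5, np.float64(4.1)), (-5.0, np.float64(-9.2)), (-1.0, np.float64(5.1)), (21.0, np.float64(5.2)), (36.5, np.float64(-11.4))]
```

The fence no longer moves as the force rises from 8 to 13 N, and the lane measures 28 mm: it is snug. Backing off, lifting and checking.

Call:
carry_out(steps=[[0,0,0,-0.3,-0.9,0,0],[0,0,0,-0.5,-1.7,0,0],[0,0,0,-0.7,-2.4,0,0],[0,0,0,-0.7,-2.4,0,0],[0,0,0,-0.7,-2.4,4,0],[0,0,0,-0.7,-2.4,9,0],[0,0,0,-0.7,-2.4,14,0],[0,0,0,-3,-7,14,0],[0,0,0,-5,-12,14,0],[0,0,0,-7,-17,14,0],[0,0,0,-9,-22,14,0],[0,0,0,-9,-22,14,0]])

```text
time: 24.9
position: [0.4823, -0.2667, 0.1765]
tool_rot: [-0.465, -3.106, 0.003]
ft_force: [0.0, -0.1, 0.1]
grip_width: 0.004
grip_force: 0.0
```

```bash
python3 - <<'E'
from h import *
stat();d=grab('top','t11');s=grab('side','s11')
for n in('t7','t11','s7','s11'):
    print(n);yedges(load(n),(-95,-45,-10),.018)
    for yl in([2,4,6],[10,12,14]):
        x,v=linex(load(n),yl);i=np.where(v<97)[0][0];print('line lead edge',round(float(x[i]),2),int(v[:20].mean()))
def cen(d,lo,hi,near):
    m=cv2.inRange(cv2.cvtColor(d['pixels'],cv2.COLOR_RGB2HSV),lo,hi);n,l,q,c=cv2.connectedComponentsWithStats(m);i=min([i for i in range(1,n) if q[i,4]>30],key=lambda i:np.hypot(*(c[i]-near)));return c[i],q[i,4]
c,a=cen(d,(5,150,60),(20,255,255),(500,235));print('block px',c,a,onz(d,[c],.029))
E
```

```text
[ 0.4823 -0.2667  0.1765] q [ 1.38  0.29 -1.08  1.73  0.27  1.28  1.52] yaw y 72.96 z [-0.0012 -0.002  -1.    ] cutter mm [ -54.6 -291.2] F [ 0.  -0.1  0.1]
t7
-95 [(-30.5, np.float64(5.9)), (-17.5, np.float64(-4.7)), (21.0, np.float64(6.8)), (34.5, np.float64(-5.3))]
-45 [(-17.0, np.float64(-8.0)), (-8.5, np.float64(5.0)), (0.5, np.float64(-13.2)), (14.0, np.float64(9.1)), (18.0, np.float64(-5.4)), (21.5, np.float64(7.7)), (35.0, np.float64(-4.9))]
-10 [(-17.5, np.float64(-8.2)), (-9.5, np.float64(4.7)), (17.5, np.float64(-6.6)), (21.5, np.float64(7.0)), (34.5, np.float64(-5.0))]
line lead edge -1.75 147
line lead edge -1.75 147
t11
-95 [(-21.0, np.float64(6.0)), (-7.5, np.float64(-6.3)), (21.0, np.float64(6.8)), (34.5, np.float64(-5.5))]
-45 [(-5.5, np.float64(3.5)), (2.0, np.float64(-12.1)), (16.0, np.float64(9.3)), (21.5, np.float64(5.4)), (35.0, np.float64(-5.2))]
-10 [(-9.0, np.float64(-4.4)), (-5.5, np.float64(5.7)), (22.0, np.float64(3.7)), (34.0, np.float64(-4.8))]
line lead edge -1.75 147
line lead edge -1.75 147
s7
-95 [(-15.5, np.float64(-8.5)), (-11.0, np.float64(6.9)), (20.5, np.float64(3.6)), (36.0, np.float64(-9.9))]
-45 [(-37.5, np.float64(-9.2)), (-9.0, np.float64(6.2)), (-6.5, np.float64(6.4)), (35.0, np.float64(-7.6))]
-10 [(-16.0, np.float64(-8.1)), (-11.5, np.float64(6.8)), (35.0, np.float64(-8.9))]
line lead edge -2.25 148
line lead edge -2.75 149
s11
-95 [(-6.5, np.float64(-9.3)), (-1.5, np.float64(6.4)), (20.5, np.float64(4.0)), (36.0, np.float64(-9.4))]
-45 [(-36.5, np.float64(-7.0)), (-8.5, np.float64(3.8)), (-3.5, np.float64(5.5)), (35.0, np.float64(-8.0))]
-10 [(-7.5, np.float64(-4.4)), (35.5, np.float64(-9.4))]
line lead edge -2.25 148
line lead edge -2.5 148
block px [497.4        240.29285714] 140 [[ 0.49373    -0.29631718  0.029     ]]
```

```bash
python3 -c "
from bench import ctrl
print(ctrl.close_job())"
```

```text
the job is handed in; nothing more can be done
None
```

The job is handed in at about 25 s: the amber block is in the tray, the widest gauge lies under the bridge with its line about level with the near face (measured within about 1 mm), and the fence is snug against the blade, lane 28 mm.

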